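# Stand a parts magazine in the tip-up feeder

## Task

Load the long parts magazine that lies on the feeder's bed: first slide it end-on, fully home, into the holder cup while the cup is still lying down, then tip the cup up until it stops, so that the magazine stands upright in it. Leave the loose things around the feeder (the short magazine, tape roll, tweezers and jar) where they are.

Things in the scene. Friction and masses are not known exactly. Their poses are not given: they have to be found in the camera images.
- feeder: Fixed feeder base: aluminium plate 125 x 475 x 3 mm, long along y. Origin on the bench surface; z up, +y = loading direction, +x = away from the robot. Raised dark rubber bed x -75..50, y -225..33, top z 8 mm. Two hinge cheeks 70 mm apart overall, y 115..155, up to z 48 mm. A slanted lead-in plate by the mouth, y 0..30, x -20..0, top z 22 mm, guides inward.
- fence (a point): Middle of the guiding face (looks to feeder -x) of the straight fence along the bed's far side: feeder x +33, y -87.5, z 8 mm (at bed level); the fence runs 112 mm either way along y, 14 mm high. A magazine flat against it (its centreline at feeder x +20 mm) is in line with the cup. Feeder axes.
- magazine: The long parts magazine: loose straight rectangular aluminium bar 180 mm long (its y axis), 26 mm wide (x), 20 mm high (z), black end plugs, a dark slot along its top, 0.11 to 0.23 kg. Origin at the centre of its underside. Starts lying on the bed, away from the fence, turned by up to about 0.3 rad; both ends are alike.
- magazine_mid (a point): Centre of the long magazine's body, 90 mm from each end; axes as magazine.
- holder (a joint): Angle of the tip-up holder: 0 = cup lying, mouth towards the bed; 1.50 = upright (4 degrees short of plumb), mouth up, at its stop. It has a stiff friction hinge (about 0.35 N m) and stays where it is left. Starts at 0.
- hinge (a point): Hinge axis of the holder, fixed on the feeder at x +20, y +135, z +30 mm; the axis runs along the feeder's x. Feeder axes.
- cup_floor (a point): Centre of the inner floor of the holder's grey rectangular cup: inside 33 wide x 27 high x 90 mm deep, walls 3 mm. Moves with the holder; while lying its axes equal the feeder's (y from mouth to floor), its lower inside face is 7 mm and its outer top 37 mm above the bench. Fully home, the magazine's centre is 90 mm from here along -y and half of it stands out of the cup.
- cup_mouth (a point): Centre of the cup's mouth, 90 mm from its floor; moves with the holder.
- paddle (a point): Face centre of the steel paddle (46 wide, 32 along the lever, 6 mm thick) on the holder's lever. Cup lying: the lever stands upright, top 132 mm above the bench, the face looks to feeder -y, 86 mm above the hinge and 5 mm to its -y side. Push it along +y then down in an arc about the hinge to tip the cup up; at the stop it lies about level, face up, 40 mm above the bench. Moves with the holder.
- short_magazine_mid (a point): Bystander: centre of the short magazine, the same bar but 110 mm long, lying on the bench on the robot's side of the holder.
- tape_roll: Bystander: tape roll, ring 70 mm across and 22 mm high lying on the bench behind the fence; origin at the centre of its underside.
- tweezers: Bystander: flat steel tweezers 130 mm long with black grips, lying on the bench behind the holder; origin near their middle, on the underside.
- jar: Bystander: small amber jar 52 mm across, 70 mm high, standing behind the fence near the bed's loading end; origin at the centre of its underside.
Mind the look-alikes: they are no part of the job. Leave any blue look-alike of the magazine alone.

How it is judged:
By the outcome, as a careful person would: the job done as asked, in the order asked, and still so for the second after the job is handed in, with the robot touching nothing.
It also fails if it takes over 61 s, if anything falls off the work surface, if the arm or the gripper's body presses on something with over 40 N, if the wrist force passes 120 N, or if a joint passes its speed limit or range.

## Robot

A 6-joint arm with a two-finger parallel gripper is mounted at the origin on the work surface. World frame = base frame: x ahead of the robot, y to its left, z up, the work surface at z = 0. Lengths are in mm, angles in degrees, forces in N, time in s.
With the tool pointing down it reaches from about 350 to 850 mm from the base axis. Payload 8.1 kg.
Tool frame: the origin (TCP) lies on the centre line of the jaws, within the pads' length; the fingertips stand 19 mm ahead of it and the grasp point (between the pads) is the TCP (r.tip_reach is the z of the fingertips in the tool frame, in mm); z points along the fingers, y is the line along which they close (so a half turn about z gives the same grasp; the last joint's range is limited). The gripper opens to 85 mm and grips with 20 to 120 N. Pads are 22 mm wide; open, the fingers measure 114 mm over their backs; the gripper's body (76 mm by 85 mm) begins 54 mm behind the grasp point. The pads swing forward as they close: fully open they stand 13 mm farther back than shut.
Start: joints at [-70.439, 7.471, 85.268, -0, 87.261, -4.893], TCP at [248.396, -546.173, 250.292] pointing down, gripper open.
Joint ranges: [-169.43, 169.43], [-51.17, 129.36], [1.28, 143.12], [-76.62, 256.62], [0, 156.53], [-152.29, 152.29]. Speed limits (degrees/s): [136.94, 136.94, 159.86, 180, 180, 180].

## Interface

Orientations are given as [roll, pitch, yaw] about the fixed x, y, z axes, in that order (R = Rz(yaw) Ry(pitch) Rx(roll)).
In Python, from bench import r gives the robot as it stands. The module is installed in compiled form; this text tells all that it offers.
- The arm moves only by the shell command python3 -m handwheel 'ROWS' [FORCE]. ROWS is JSON, a list of rows, each a list of 7 numbers: the shift along the tool's x, y, z in m, then the turn, a rotation vector about the tool's x, y, z in degrees, then the finger opening in m, from 0 to 0.0854. In form: [[tx, ty, tz, ax, ay, az, claw], ...]. A call has 1 to 8 rows; each row shifts and turns the commanded pose from where the row before left it, along the tool's axes as they then stand; what a row does not reach is not made up. A row lasts 1/12 s, in which the tool goes at most 41.7 mm and 7.16 degrees, less where a joint would pass 70% of its speed; a pose out of reach is approached as far as the arm can. A call with a gripper value outside its range is refused whole. The fingers move at their own pace and stop on an object; FORCE is the grip in N (left out, the last holds). Time passes only in rows, so rows that do not move let the fingers close. It gives the time, the measured TCP pose, the force, the opening and the grip force at its end, in the units of the state.
- r.sense(): the state, without advancing time (a new reading comes with each control period).
- r.snapshot(name): name is "scene" or "top"; returns (picture, depth): 420x560x3 uint8, blue, green, red; 420x560 float32, mm along the optical axis (not along the pixel's ray), 0 where there is no reading.
- r.calibration(name): a dict with "vfov" (degrees; the focal length in pixels is half the picture's height over the tangent of half this angle, whatever the lens; pixels are square), "cx", "cy" (the principal point, pixels), "rvec" (rotation vector, rad) and "tvec" (3), from world to camera coordinates, as OpenCV has them. Camera axes: x right, y down, z forward; pixel columns grow to the right and rows downward; lengths in mm; the calibration is good to about 2 mm. A picture is of the moment at which its call begins. calibration takes no time and is no camera call.
- r.hand_in(): hands the job in; it is judged then, once.
The state is a dict: "time": time; "joint_pos": joint angles; "qd": joint speeds; "joint_efforts": joint torques, N m; "tool_pos": TCP position; "tcp_rot": TCP orientation; "ft_force": force on the tool from outside, world axes, zero at the start; "wrist_torque": the same for the moment, N m; "finger_gap": finger opening in mm; "grip_force": force on a finger pad.
Only numpy, scipy, OpenCV 4.12 (cv2) and the standard library are available. Lean on these libraries where they do the work, as an engineer would, in place of code of your own. Each camera call takes 0.05 s, during which the arm holds its last target. There are 200 camera calls.

## Working session

There is one attempt and no reset: what is moved stays moved. The work goes in short steps, Python scripts to look and compute and a shell command to move; the robot and the scene stay as the last step left them, time stands still between calls to the robot, and variables do not carry over. Pictures are saved under pics/ and viewed, at most 10 in all, crops included, and the job is handed in when it is done.

```bash
mkdir -p pics; cat > h.py <<'E'
import numpy as np,cv2
from bench import r
def cam(n):
    c=r.calibration(n);f=210/np.tan(np.radians(c["vfov"])/2)
    K=np.array([[f,0,c["cx"]],[0,f,c["cy"]],[0,0,1]]);R=cv2.Rodrigues(np.array(c["rvec"],float))[0];t=np.array(c["tvec"],float).ravel()
    return K,R,t
def ray(n,uv,z):
    K,R,t=cam(n);o=-R.T@t
    d=(R.T@np.linalg.inv(K)@np.c_[np.atleast_2d(uv),np.ones(len(np.atleast_2d(uv)))].T).T
    return o+d*((z-o[2])/d[:,2])[:,None]
def cloud(n,D):
    K,R,t=cam(n);v,u=np.indices(D.shape)
    P=np.stack([(u-K[0,2])/K[0,0]*D,(v-K[1,2])/K[1,1]*D,D],-1)
    return (P-t)@R
def proj(n,P):
    K,R,t=cam(n);q=(np.atleast_2d(P)@R.T+t)@K.T
    return q[:,:2]/q[:,2:]
E
python3 - <<'E'
from h import *
for n in("scene","top"):
    I,D=r.snapshot(n);cv2.imwrite(f"pics/{n}0.png",I);np.save(f"{n}0.npy",D);print(n,r.calibration(n),-cam(n)[1].T@cam(n)[2])
print(r.sense())
E
```

```text
scene {'vfov': 49.674405162454065, 'cx': 270.0577784127445, 'cy': 205.37150315880194, 'rvec': array([ 0.68334967,  2.72645399, -0.94567527]), 'tvec': array([ 431.21812577,  -60.71782314, 1412.93655909])} [ 834.72006241  601.75186224 1061.67912278]
top {'vfov': 42.48749759909207, 'cx': 289.63373885314564, 'cy': 205.18226094468747, 'rvec': array([ 2.16585208, -2.20450345,  0.10550998]), 'tvec': array([ -62.5871456 ,  462.65817554, 1181.10044545])} [ 361.8791888   -53.8768009  1216.18614672]
{'time': 0.1, 'joint_pos': array([-7.04386259e+01,  7.50976437e+00,  8.53233083e+01, -5.92272688e-04,
        8.72620906e+01, -4.89103026e+00]), 'qd': array([-0.07993696, -0.07884695, -0.12954673, -0.04543315, -0.01683019,
        0.01602912]), 'joint_efforts': array([ 8.47598076e-04, -5.70952177e+01, -5.01942980e+01, -2.04972048e-04,
        8.15988926e-03, -1.52588468e-04]), 'tool_pos': array([ 248.24218256, -545.72610673,  249.35733437]), 'tcp_rot': array([-1.79905133e+02, -7.52431010e-03,  2.44524269e+01]), 'ft_force': array([ 0.12174763, -0.02400429, -0.55206289]), 'wrist_torque': array([ 0.00364665, -0.02873516, -0.02908813]), 'grip_force': 0.0, 'finger_gap': 85.38117605596544}
```

View pics/scene0.png

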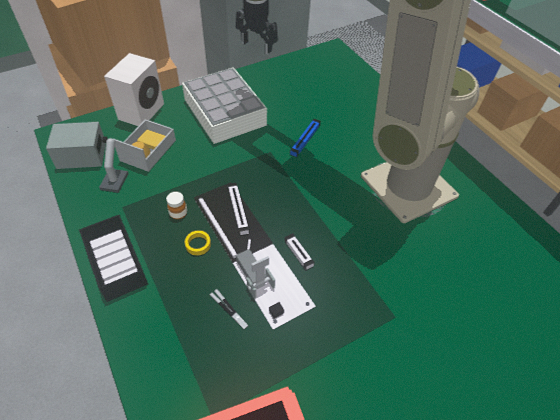

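View pics/top0.png

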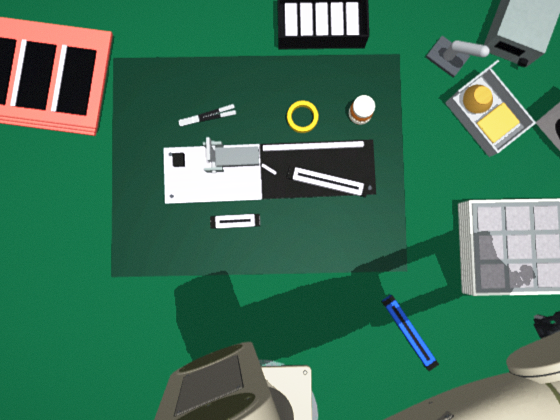

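The scene view shows the feeder, with the cup near (255,270). In the top view, world +y is left and +x is up. The white plate's left end is at u≈164 and the bed ends at u≈375. The long magazine runs from (293,175) to (365,190), the fence lies along v≈146, the cup is at (237,155) and the paddle at (211,153).

```bash
python3 - <<'E'
from h import *
I=cv2.imread("pics/top0.png");D=np.load("top0.npy");P=cloud("top",D)
g=I.min(2)
def comp(mask,box,z,name):
    m=np.zeros_like(mask,np.uint8);x0,y0,x1,y1=box;m[y0:y1,x0:x1]=mask[y0:y1,x0:x1]
    cs,_=cv2.findContours(m,cv2.RETR_EXTERNAL,cv2.CHAIN_APPROX_NONE);c=max(cs,key=cv2.contourArea)
    b=cv2.boxPoints(cv2.minAreaRect(c.astype(np.float32)));W=ray("top",b,z)
    e1=W[1]-W[0];e2=W[2]-W[1];L=e1 if np.linalg.norm(e1)>np.linalg.norm(e2) else e2
    print(name,b.round(1).tolist(),"ctr",W.mean(0).round(1),"size",np.linalg.norm(e1).round(1),np.linalg.norm(e2).round(1),"ang",np.degrees(np.arctan2(L[1],L[0])).round(2))
w=(g>150)
comp(w,(285,160,372,200),28,"mag white")
comp(w,(262,138,368,153),22,"fence top")
comp(w,(160,140,264,206),3,"plate")
comp(w,(208,210,262,230),20,"short")
for n,(u,v) in dict(mag=(310,173),fence=(310,147),bed=(350,160),plate=(190,190),cup=(240,155),paddle=(211,150),bench=(200,250)).items(): print(n,P[v-1:v+2,u-1:u+2].reshape(-1,3).mean(0).round(1))
cv2.imwrite("pics/topc.png",cv2.resize(I[125:240,150:390],None,fx=3.3,fy=3.3,interpolation=cv2.INTER_CUBIC))
E
```

```text
mag white [[291.79998779296875, 178.8000030517578], [294.79998779296875, 166.5], [363.70001220703125, 183.0], [360.79998779296875, 195.3000030517578]] ctr [ 513.4 -156.2   28. ] size 28.3 157.3 ang -104.51
fence top [[262.79998779296875, 144.60000610351562], [362.8999938964844, 140.60000610351562], [363.20001220703125, 146.5], [263.0, 150.5]] ctr [ 594.5 -125.6   22. ] size 224.9 13.3 ang -88.58
plate [[162.3000030517578, 141.8000030517578], [259.29998779296875, 137.8000030517578], [261.79998779296875, 199.1999969482422], [164.8000030517578, 203.10000610351562]] ctr [545.  102.9   3. ] size 220.2 140.4 ang -88.52
short [[214.6999969482422, 215.5], [253.89999389648438, 213.5], [254.5, 225.89999389648438], [215.3000030517578, 227.8000030517578]] ctr [429.2  51.6  20. ] size 86.9 27.5 ang -88.12
mag [ 531.5 -117.1   29. ]
fence [ 591.3 -118.7   21.9]
bed [ 562.5 -209.2    9.4]
plate [500.8 152.5   5.6]
cup [572.6  36.8  39. ]
paddle [573.2  92.4 100.2]
bench [365.9 131.2   1.7]
```

View pics/topc.png

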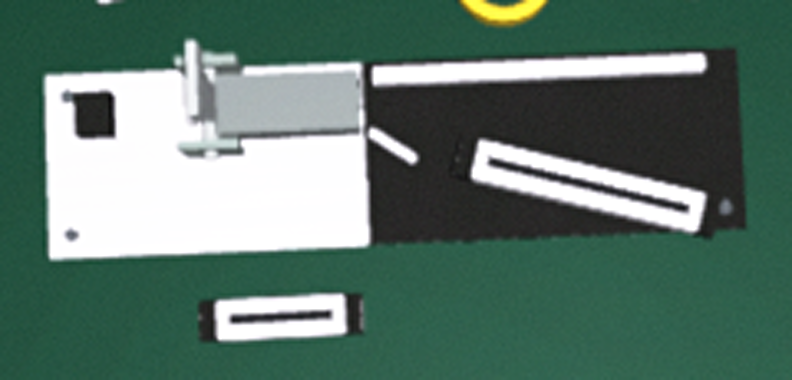

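The crop shows the feeder about 1.5° off the world axes. The magazine runs from crop (460,158) to (710,217), with its +y end nearer the fence. The fence lies along crop (372,75) to (705,62), and the cup mouth is at (362,100). The measured sizes match those given, so I'm moving to above the rear part of the magazine.

```bash
cat > go.py <<'E'
import sys;from h import *
from scipy.spatial.transform import Rotation as Ro
# usage: go.py x y z yaw : shift in tool axes (mm) from measured pose at present orientation, and turn
s=r.sense();p=s["tool_pos"];R=Ro.from_euler("xyz",s["tcp_rot"],degrees=True)
T=np.array(list(map(float,sys.argv[1:4])));G=Ro.from_euler("xyz",[180,0,float(sys.argv[4])],degrees=True)
print("t",round(s["time"],2),"pos",p.round(1),"rot",s["tcp_rot"].round(2),"F",s["ft_force"].round(1),"gap",round(s["finger_gap"],1),"grip",round(s["grip_force"],1))
print("shift",(R.inv().apply(T-p)).round(1),"turn",np.degrees((R.inv()*G).as_rotvec()).round(2))
E
cat > fd.py <<'E'
import numpy as np
O=np.array([552.8,-38.9]);a=np.radians(1.45)
def f2w(x,y): return O+x*np.array([np.cos(a),np.sin(a)])+y*np.array([-np.sin(a),np.cos(a)])
E
python3 -c "from bench import r;print(r.tip_reach)"
M=.0304,-.0165,0,0,0,0,.085
python3 -m handwheel '[[0.0304,-0.0165,0,0,0,0,0.085],[0.0304,-0.0165,0,0,0,0,0.085],[0.0304,-0.0165,0,0,0,0,0.085],[0.0304,-0.0165,0,0,0,0,0.085],[0.0304,-0.0165,0,0,0,0,0.085],[0.0304,-0.0165,0,0,0,0,0.085]]' 60
python3 -m handwheel '[[0.0304,-0.0165,0,0,0,0,0.06],[0.0304,-0.0165,0,0,0,0,0.06],[0.0304,-0.0165,0,0,0,0,0.06],[0.0304,-0.0165,0,0,0,0,0.06],[0.0304,-0.0165,0,0,0,0,0.06],[0.0304,-0.0165,0,0,0,0,0.06]]'
python3 -m handwheel '[[0,0,0.015,0,0,-6.4,0.06],[0,0,0.015,0,0,-6.4,0.06],[0,0,0.015,0,0,-6.4,0.06],[0,0,0.015,0,0,-6.4,0.06],[0,0,0.015,0,0,-6.4,0.06],[0,0,0.015,0,0,-6.4,0.06],[0,0,0.015,0,0,-6.4,0.06],[0,0,0.015,0,0,-6.4,0.06]]'
python3 -m handwheel '[[0,0,0,0,0,0,0.06],[0,0,0,0,0,0,0.06]]'
python3 go.py 498.4 -214.3 43 75.5
```

```text
19.0
time: 0.6
tool_pos: [374.0, -378.9, 249.8]
tcp_rot: [-180.0, 0.0, 24.4]
ft_force: [0.4, -0.2, 0.0]
finger_gap: 85.2
grip_force: 0.0
time: 1.1
tool_pos: [499.0, -213.2, 249.9]
tcp_rot: [-180.0, 0.0, 24.5]
ft_force: [1.2, -0.6, 0.3]
finger_gap: 60.0
grip_force: 0.0
time: 1.77
tool_pos: [498.1, -214.7, 129.1]
tcp_rot: [-180.0, -0.0, 76.0]
ft_force: [-0.8, 0.1, -0.4]
finger_gap: 60.1
grip_force: 0.0
time: 1.93
tool_pos: [497.5, -214.4, 129.2]
tcp_rot: [-179.8, -0.0, 75.5]
ft_force: [0.8, 0.3, 1.1]
finger_gap: 59.7
grip_force: 0.0
t 1.93 pos [ 497.5 -214.4  129.2] rot [-1.7983e+02 -4.0000e-02  7.5450e+01] F [0.8 0.3 1.1] gap 59.7 grip 0.0
shift [ 0.2  1.1 86.2] turn [-0.17 -0.04 -0.05]
```

```bash

python3 -m handwheel '[[0,0.0005,0.025,0,0,0,0.055],[0,0.0005,0.025,0,0,0,0.055],[0,0,0.02,0,0,0,0.05],[0,0,0.0165,0,0,0,0.045],[0,0,0,0,0,0,0.04],[0,0,0,0,0,0,0.03],[0,0,0,0,0,0,0.015],[0,0,0,0,0,0,0.015]]' 60 
python3 -m handwheel '[[0,0,0,0,0,0,0.015],[0,0,0,0,0,0,0.015],[0,0,0,0,0,0,0.015]]'
python3 - <<'E'
from h import *
I,D=r.snapshot("top");cv2.imwrite("pics/top1.png",I);print(r.sense()["ft_force"])
w=(I.min(2)>150).astype(np.uint8);m=np.zeros_like(w);m[160:200,270:372]=w[160:200,270:372]
cv2.imwrite("pics/t1c.png",cv2.resize(I[110:240,190:390],None,fx=4,fy=4,interpolation=cv2.INTER_CUBIC))
E
cat > /dev/null; python3 -c "
from fd import *
print(f2w(20,-25),f2w(20,-190),f2w(20,-80-60))"; python3 go.py 498.4 -214.3 43 75.5
```

```text
time: 2.6
tool_pos: [500.8, -215.9, 45.9]
tcp_rot: [179.8, 0.0, 75.6]
ft_force: [-0.7, -0.3, -0.9]
finger_gap: 21.9
grip_force: 58.8
time: 2.85
tool_pos: [500.5, -215.8, 45.3]
tcp_rot: [179.9, 0.0, 75.6]
ft_force: [-0.8, 0.3, 6.6]
finger_gap: 21.9
grip_force: 60.6
[-0.08612758  0.80132304  7.45093212]
[573.42621008 -63.38590324] [ 577.60146461 -228.33306827] [ 576.33623596 -178.34907887]
t 2.9 pos [ 500.6 -215.8   45.3] rot [1.7985e+02 4.0000e-02 7.5640e+01] F [-0.1  0.8  7.5] gap 22.3 grip 60.8
shift [ 0.9 -2.5  2.3] turn [0.15 0.04 0.14]
```

View pics/t1c.png

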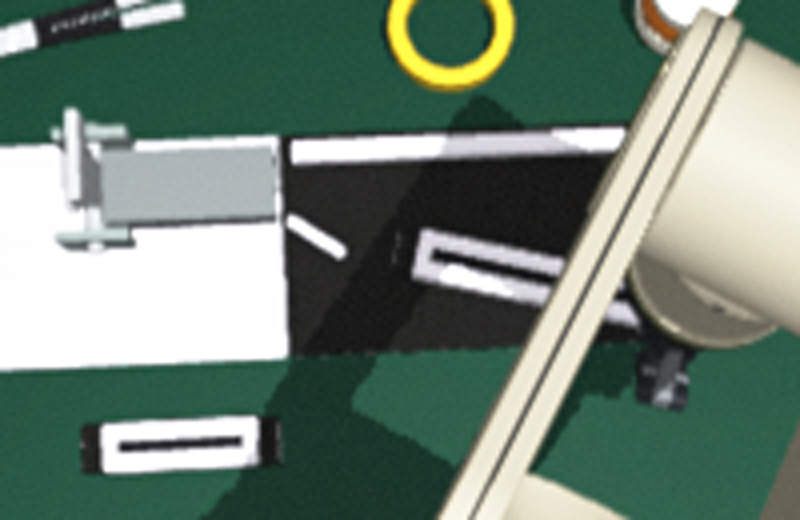

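The gap of 22 mm (the bar is 26 mm) shows the bevelled fingertips only riding on the magazine's top edges, and the crop shows it still near its old pose, with its front end at crop (400,250). I'll regrip deeper and carry it near the fence. From there I'll push it sideways onto the fence, then push on its end.

```bash

python3 -m handwheel '[[0,0,0,0,0,0,0.06],[0,0,0,0,0,0,0.06],[0,0,0,0,0,0,0.06],[0,0,0.006,0,0,0,0.06],[0,0,0.006,0,0,0,0.06],[0,0,0,0,0,0,0.04],[0,0,0,0,0,0,0.015],[0,0,0,0,0,0,0.015]]' 60 
python3 -m handwheel '[[0,0,0,0,0,0,0.015],[0,0,0,0,0,0,0.015],[0,0,0,0,0,0,0.015]]'
python3 -c "
from fd import *
print(f2w(-2,-160))"; python3 go.py 498.4 -214.3 31 75.5
```

```text
time: 3.57
tool_pos: [499.2, -215.1, 31.5]
tcp_rot: [-180.0, -0.0, 75.7]
ft_force: [-9.3, 5.1, 23.6]
finger_gap: 24.8
grip_force: 52.2
time: 3.82
tool_pos: [499.5, -215.2, 31.8]
tcp_rot: [180.0, 0.0, 75.7]
ft_force: [-0.1, 0.2, -1.0]
finger_gap: 24.6
grip_force: 60.0
[ 554.84937208 -198.89937523]
t 3.82 pos [ 499.5 -215.2   31.8] rot [179.99   0.    75.65] F [-0.1  0.2 -1. ] gap 24.6 grip 60.0
shift [ 0.6 -1.3  0.8] turn [0.01 0.   0.15]
```

```bash

python3 -m handwheel '[[0,0,-0.003,0,0,0,0.015],[0,0,0,0,0,-5.3,0.015],[0,0,0,0,0,-5.25,0.015],[0,0,0,0,0,-5.25,0.015],[0.0037,0.0132,0,0,0,0,0.015],[0.0037,0.0132,0,0,0,0,0.015],[0.0037,0.0132,0,0,0,0,0.015],[0.0037,0.0132,0,0,0,0,0.015]]'
python3 -m handwheel '[[0,0,0,0,0,0,0.015],[0,0,0,0,0,0,0.015],[0,0,0.0015,0,0,0,0.015],[0,0,0.0015,0,0,0,0.015],[0,0,0,0,0,0,0.015]]'
python3 go.py 551.8 -199 31.5 91.45
```

```text
time: 4.48
tool_pos: [552.4, -198.9, 35.0]
tcp_rot: [180.0, 0.0, 91.4]
ft_force: [-0.4, -0.6, -2.0]
finger_gap: 24.7
grip_force: 60.0
time: 4.9
tool_pos: [551.2, -199.2, 31.7]
tcp_rot: [-180.0, -0.0, 91.4]
ft_force: [0.1, 0.5, -1.2]
finger_gap: 24.5
grip_force: 60.1
t 4.9 pos [ 551.2 -199.2   31.7] rot [-1.7997e+02 -1.0000e-02  9.1420e+01] F [ 0.1  0.5 -1.2] gap 24.5 grip 60.1
shift [0.2 0.6 0.2] turn [-0.03 -0.01 -0.03]
```

```bash

python3 -m handwheel '[[0,0,0,0,0,0,0.036],[0,0,0,0,0,0,0.036],[0,0,0,0,0,0,0.036],[0,0,-0.02,0,0,0,0.036],[0,0,-0.02,0,0,0,0.036],[0.03,-0.0175,0,0,0,0,0],[0.03,-0.0175,0,0,0,0,0],[0,0,0,0,0,0,0]]'
python3 -m handwheel '[[0,0,0,0,0,0,0],[0,0,0,0,0,0,0]]'
python3 - <<'E'
from h import *
for n in("top","scene"):
    I,D=r.snapshot(n);cv2.imwrite(f"pics/{n}2.png",I)
    if n=="top":A=cv2.resize(I[110:240,190:390],None,fx=3,fy=3)
    else:B=cv2.resize(I[170:340,170:330],None,fx=2.3,fy=2.3)[:390]
cv2.imwrite("pics/m2.png",np.hstack([A,cv2.resize(B,(200,390)) if 0 else B[:, :800-A.shape[1]]]) if 0 else A)
E
python3 -c "
from fd import *
print(f2w(-40,-100),f2w(-7.5,-100))"; python3 go.py 515.3 -139.9 31.5 91.45
```

```text
time: 5.57
tool_pos: [511.3, -135.6, 70.1]
tcp_rot: [-179.7, -0.2, 91.5]
ft_force: [-0.6, 0.3, -0.8]
finger_gap: 0.5
grip_force: 0.0
time: 5.73
tool_pos: [515.8, -140.1, 72.2]
tcp_rot: [179.9, 0.0, 91.5]
ft_force: [0.1, -0.1, -0.4]
finger_gap: 0.1
grip_force: 0.0
[ 515.34326577 -139.88016172] [ 547.83285888 -139.0577631 ]
t 5.83 pos [ 516.2 -140.8   72.3] rot [1.7993e+02 4.0000e-02 9.1430e+01] F [ 0.6  0.1 -0.2] gap -0.3 grip 0.0
shift [ 0.9 -0.9 40.8] turn [ 0.07  0.04 -0.02]
```

View pics/m2.png

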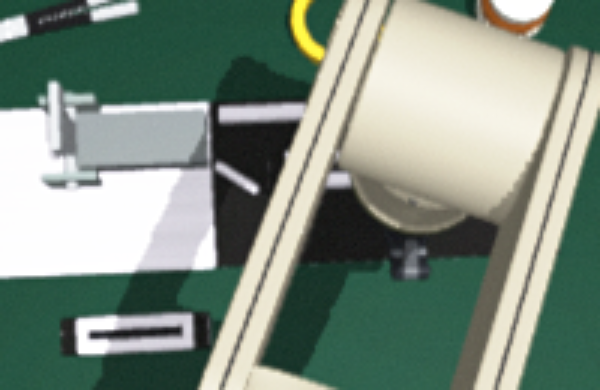

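The crop shows the magazine, mostly under the arm, now roughly parallel to the fence. Its front plug is at about crop (275,175), just short of the lead-in plate. Next I'll lower beside it and push it sideways against the fence.

```bash

python3 -m handwheel '[[0,0,0.02,0,0,0,0],[0,0,0.02,0,0,0,0],[0,0,0,0,0,0,0],[0,0.005,0,0,0,0,0],[0,0.005,0,0,0,0,0],[0,0.006,0,0,0,0,0],[0,0.006,0,0,0,0,0],[0,0.005,0,0,0,0,0]]'
python3 -m handwheel '[[0,0.001,0,0,0,0,0],[0,0.001,0,0,0,0,0],[0,0,0,0,0,0,0]]'
python3 -m handwheel '[[0,0.001,0,0,0,0,0],[0,0.001,0,0,0,0,0],[0,0,0,0,0,0,0]]'
python3 go.py 547.8 -139.1 31.5 91.45
```

```text
time: 6.5
tool_pos: [544.0, -139.6, 32.9]
tcp_rot: [179.9, 0.0, 91.5]
ft_force: [-0.4, 0.7, 0.7]
finger_gap: 0.1
grip_force: 0.4
time: 6.75
tool_pos: [544.7, -139.2, 32.0]
tcp_rot: [180.0, 0.0, 91.5]
ft_force: [-0.1, 0.3, -0.3]
finger_gap: 0.1
grip_force: 0.0
time: 7.0
tool_pos: [546.3, -139.1, 31.8]
tcp_rot: [-180.0, -0.0, 91.5]
ft_force: [-1.2, 0.2, 0.6]
finger_gap: -0.0
grip_force: 0.4
t 7.0 pos [ 546.3 -139.1   31.8] rot [-1.7999e+02 -1.0000e-02  9.1450e+01] F [-1.2  0.2  0.6] gap -0.0 grip 0.4
shift [-0.   1.5  0.3] turn [-0.01 -0.01  0.  ]
```

```bash

for i in 1; do python3 -m handwheel '[[0,0.001,0,0,0,0,0],[0,0.001,0,0,0,0,0],[0,0,0,0,0,0,0]]'|sed -n '2p;4p'
python3 -m handwheel '[[0,0.001,0,0,0,0,0],[0,0,0,0,0,0,0]]'|sed -n '2p;4p'
python3 -m handwheel '[[0,0.001,0,0,0,0,0],[0,0,0,0,0,0,0]]'|sed -n '2p;4p'; done
```

```text
tool_pos: [548.5, -139.1, 31.8]
ft_force: [0.5, 0.1, -0.1]
tool_pos: [549.5, -139.1, 31.8]
ft_force: [-1.2, 0.0, -0.4]
tool_pos: [549.7, -139.0, 31.6]
ft_force: [-5.4, 0.3, 3.0]
```

```bash

python3 -m handwheel '[[0,0.001,0,0,0,0,0],[0,0,0,0,0,0,0]]'|sed -n '2p;4p'
python3 -m handwheel '[[0,-0.01,0,0,0,0,0],[0,-0.02,0,0,0,0,0],[0,0,-0.03,0,0,0,0],[0,0,-0.03,0,0,0,0],[-0.03,0,0,0,0,0,0],[-0.03,0,0,0,0,0,0],[-0.03,0,0,0,0,0,0],[-0.03,0,0,0,0,0,0]]'
python3 - <<'E'
from h import *
I,D=r.snapshot("top");S,D2=r.snapshot("scene")
A=cv2.resize(I[110:240,190:390],None,fx=2,fy=2);B=cv2.resize(S[170:300,180:330],None,fx=2,fy=2)
cv2.imwrite("pics/m3.png",np.hstack([A,B]));cv2.imwrite("pics/s3.png",S);cv2.imwrite("pics/t3.png",I)
E
python3 -c "
from fd import *
print(f2w(16,-220),f2w(16,-190))"; python3 go.py 574 -258 31.5 91.45
```

```text
tool_pos: [549.8, -139.0, 31.5]
ft_force: [-9.9, 0.8, 6.8]
time: 8.42
tool_pos: [524.9, -261.1, 92.4]
tcp_rot: [179.9, 0.0, 91.5]
ft_force: [0.4, 0.6, -0.4]
finger_gap: -0.0
grip_force: 0.0
[ 574.36188264 -258.4246802 ] [ 573.60274545 -228.43428656]
t 8.52 pos [ 524.7 -264.    92.5] rot [1.799e+02 1.400e-01 9.127e+01] F [-0.3  0.7  0.3] gap -0.3 grip 0.0
shift [ 5.1 49.3 61.1] turn [ 0.1   0.14 -0.18]
```

View pics/m3.png

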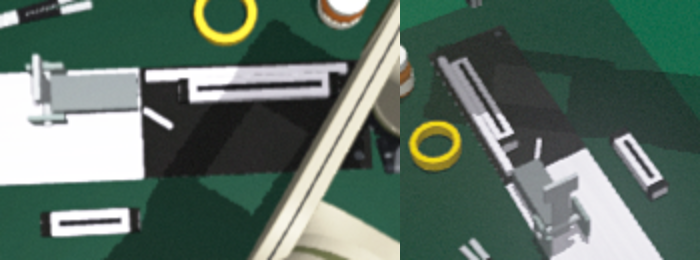

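The top crop (left) and scene crop (right) both show the magazine flat against the fence, with its front end at (183,91) and rear end at (335,84) in the left half. Next I'll lower behind its rear end and push along +y.

```bash

python3 -m handwheel '[[0,0.024,0,0,0,0,0],[0,0.0235,0,0,0,0,0],[0,0,0.02,0,0,0,0],[0,0,0.02,0,0,0,0],[0,0,0.02,0,0,0,0],[0,0,0,0,0,0,0],[0,0,0,0,0,0,0]]'|sed -n '2,4p'
python3 -m handwheel '[[0.005,0,0,0,0,0,0],[0.01,0,0,0,0,0,0],[0.01,0,0,0,0,0,0],[0.01,0,0,0,0,0,0],[0.01,0,0,0,0,0,0],[0.01,0,0,0,0,0,0],[0,0,0,0,0,0,0]]'|sed -n '2,4p'
```

```text
tool_pos: [571.4, -257.7, 30.9]
tcp_rot: [-179.9, -0.1, 91.5]
ft_force: [-0.2, 0.2, 0.4]
tool_pos: [570.4, -201.0, 31.8]
tcp_rot: [-180.0, -0.1, 91.5]
ft_force: [-0.4, 0.6, -0.1]
```

```bash

python3 -m handwheel '[[0.004,0,0,0,0,0,0],[0.004,0,0,0,0,0,0],[0.004,0,0,0,0,0,0],[0.004,0,0,0,0,0,0]]'|sed -n '2,4p'
python3 -m handwheel '[[0.006,0,0,0,0,0,0],[0.006,0,0,0,0,0,0],[0.006,0,0,0,0,0,0],[0.006,0,0,0,0,0,0]]'|sed -n '2,4p'
python3 - <<'E'
from h import *
I,D=r.snapshot("top");S,D2=r.snapshot("scene")
A=cv2.resize(I[110:240,190:390],None,fx=2,fy=2);B=cv2.resize(S[170:300,180:330],None,fx=2,fy=2)
cv2.imwrite("pics/m4.png",np.hstack([A,B]))
E
```

```text
tool_pos: [570.1, -187.6, 31.8]
tcp_rot: [180.0, 0.0, 91.4]
ft_force: [-0.4, -1.6, 0.6]
tool_pos: [569.4, -162.9, 31.8]
tcp_rot: [-180.0, -0.0, 91.5]
ft_force: [-0.2, -0.5, 0.7]
```

View pics/m4.png

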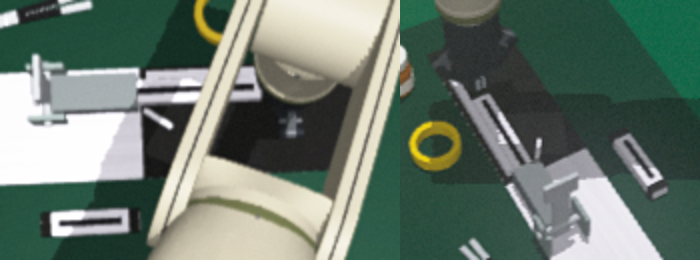

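Both crops show the magazine entering the cup squarely, with the mouth at about (140,92) in the left half. I'll keep pushing until it meets the cup floor.

```bash

python3 -m handwheel '[[0.007,0,0,0,0,0,0],[0.007,0,0,0,0,0,0],[0.007,0,0,0,0,0,0],[0.007,0,0,0,0,0,0],[0.007,0,0,0,0,0,0],[0.007,0,0,0,0,0,0],[0.004,0,0,0,0,0,0],[0,0,0,0,0,0,0]]'|sed -n '2,4p'
python3 -m handwheel '[[0.002,0,0,0,0,0,0],[0.002,0,0,0,0,0,0],[0,0,0,0,0,0,0]]'|sed -n '2,4p'
python3 -m handwheel '[[0.002,0,0,0,0,0,0],[0,0,0,0,0,0,0]]'|sed -n '2,4p'
```

```text
tool_pos: [568.3, -116.4, 31.7]
tcp_rot: [-180.0, -0.0, 91.5]
ft_force: [-0.4, -0.1, -0.3]
tool_pos: [568.2, -113.4, 31.8]
tcp_rot: [-180.0, -0.0, 91.5]
ft_force: [0.1, 0.4, 0.0]
tool_pos: [568.1, -111.5, 31.8]
tcp_rot: [-180.0, -0.0, 91.4]
ft_force: [0.5, 0.8, -0.4]
```

```bash

python3 -m handwheel '[[0.002,0,0,0,0,0,0],[0.002,0,0,0,0,0,0],[0,0,0,0,0,0,0]]'|sed -n '2p;4p'
python3 -m handwheel '[[0.0015,0,0,0,0,0,0],[0,0,0,0,0,0,0]]'|sed -n '2p;4p'
python3 -m handwheel '[[0.001,0,0,0,0,0,0],[0,0,0,0,0,0,0]]'|sed -n '2p;4p'
python3 -m handwheel '[[0.001,0,0,0,0,0,0],[0,0,0,0,0,0,0]]'|sed -n '2p;4p'
```

```text
tool_pos: [568.1, -107.3, 31.8]
ft_force: [0.1, -0.0, 0.0]
tool_pos: [568.0, -105.8, 31.8]
ft_force: [-0.4, -0.2, 0.2]
tool_pos: [568.0, -105.0, 31.8]
ft_force: [-1.0, 0.1, -1.0]
tool_pos: [568.0, -104.0, 31.8]
ft_force: [0.6, -0.3, -0.1]
```

```bash

python3 -m handwheel '[[0.001,0,0,0,0,0,0],[0,0,0,0,0,0,0]]'|sed -n '2p;4p'
python3 -m handwheel '[[0.001,0,0,0,0,0,0],[0,0,0,0,0,0,0]]'|sed -n '2p;4p'
python3 -m handwheel '[[0.001,0,0,0,0,0,0],[0,0,0,0,0,0,0]]'|sed -n '2p;4p'
python3 -m handwheel '[[0.001,0,0,0,0,0,0],[0,0,0,0,0,0,0]]'|sed -n '2p;4p'
```

```text
tool_pos: [568.0, -103.3, 31.9]
ft_force: [0.7, -3.7, 0.2]
tool_pos: [568.0, -103.2, 31.9]
ft_force: [-0.4, -7.2, -1.0]
tool_pos: [568.0, -103.1, 32.0]
ft_force: [-0.3, -11.6, -0.7]
tool_pos: [568.0, -103.0, 32.1]
ft_force: [-1.6, -15.8, -0.5]
```

The force rises at the expected place, so the magazine is home. I'll back off, go over to the paddle and work out the tipping arc.

```bash

python3 -m handwheel '[[-0.01,0,0,0,0,0,0],[-0.01,0,0,0,0,0,0],[0,0,-0.04,0,0,0,0],[0,0,-0.04,0,0,0,0],[0,0,-0.04,0,0,0,0],[0,0,-0.02,0,0,0,0],[0.03,0.001,0,0,0,0,0],[0.03,0.001,0,0,0,0,0]]'|sed -n '2p;4p'
python3 -m handwheel '[[0.03,0.002,0,0,0,0,0],[0.03,0.002,0,0,0,0,0],[0.03,0,0,0,0,0,0],[0.02,0,0,0,0,0,0],[0,0,0.017,0,0,0,0],[0,0,0.017,0,0,0,0],[0,0,0,0,0,0,0],[0,0,0,0,0,0,0]]'|sed -n '1,4p'
python3 - <<'E'
import numpy as np
th=np.linspace(0,1.5,21);y=96.6+86*np.sin(th)-5*np.cos(th)-11;z=49+86*np.cos(th)+5*np.sin(th)
print(np.c_[th,y,z].round(1)[[0,5,10,15,20]]);print(np.c_[np.diff(y),-np.diff(z)].round(1).tolist())
from h import *
I,D=r.snapshot("top");S,D2=r.snapshot("scene")
A=cv2.resize(I[110:240,190:390],None,fx=2,fy=2);B=cv2.resize(S[190:320,180:330],None,fx=2,fy=2)
cv2.imwrite("pics/m5.png",np.hstack([A,B]))
E
python3 go.py 569.5 60 135 91.45
```

```text
tool_pos: [570.5, -61.1, 174.8]
ft_force: [0.6, 0.1, -0.8]
time: 14.28
tool_pos: [569.0, 50.0, 136.7]
tcp_rot: [-179.8, -0.0, 91.5]
ft_force: [0.6, 1.1, 0.8]
[[  0.   80.6 135. ]
 [  0.4 112.4 130.9]
 [  0.8 140.6 115.3]
 [  1.1 161.   90.6]
 [  1.5 171.   60.1]]
[[6.5, -0.1], [6.4, 0.4], [6.4, 0.8], [6.3, 1.3], [6.2, 1.8], [6.1, 2.2], [5.9, 2.7], [5.7, 3.1], [5.4, 3.5], [5.1, 3.9], [4.8, 4.3], [4.5, 4.7], [4.1, 5.0], [3.7, 5.3], [3.3, 5.5], [2.9, 5.8], [2.5, 6.0], [2.0, 6.1], [1.5, 6.3], [1.1, 6.4]]
t 14.38 pos [570.6  49.7 138.7] rot [ 1.7996e+02 -1.0000e-02  9.1420e+01] F [1.  0.2 1. ] gap -0.0 grip 0.0
shift [10.4 -0.8  3.7] turn [ 0.04 -0.01 -0.03]
```

View pics/m5.png

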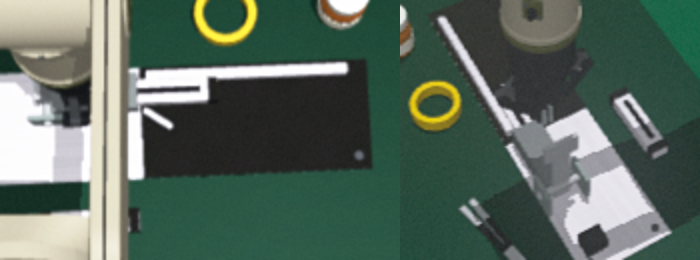

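The left crop shows the magazine standing out of the mouth from (138,92) to about (217,88). That is roughly 90 mm, so it is fully home. Now I'll push the paddle.

```bash

python3 -m handwheel '[[0.01,0,0.001,0,0,0,0],[0.01,0,0.001,0,0,0,0],[0.006,0,0.001,0,0,0,0],[0.005,0,0,0,0,0,0],[0,0,0,0,0,0,0]]'|sed -n '2p;4p'
python3 -m handwheel '[[0.0065,0,0,0,0,0,0],[0.0064,0,0.0004,0,0,0,0],[0.0064,0,0.0008,0,0,0,0],[0.0063,0,0.0013,0,0,0,0],[0.0062,0,0.0018,0,0,0,0]]'|sed -n '2p;4p'
python3 -m handwheel '[[0.0061,0,0.0022,0,0,0,0],[0.0059,0,0.0027,0,0,0,0],[0.0057,0,0.0031,0,0,0,0],[0.0054,0,0.0035,0,0,0,0],[0.0051,0,0.0039,0,0,0,0]]'|sed -n '2p;4p'
```

```text
tool_pos: [569.4, 82.2, 135.0]
ft_force: [-0.9, -0.3, 0.1]
tool_pos: [568.8, 112.1, 131.3]
ft_force: [-3.6, -4.5, 5.0]
tool_pos: [568.3, 141.1, 116.2]
ft_force: [-3.1, -2.9, 7.1]
```

```bash

python3 -m handwheel '[[0.0048,0,0.0043,0,0,0,0],[0.0045,0,0.0047,0,0,0,0],[0.0041,0,0.005,0,0,0,0],[0.0037,0,0.0053,0,0,0,0],[0.0033,0,0.0055,0,0,0,0]]'|sed -n '2p;4p'
python3 -m handwheel '[[0.0029,0,0.0058,0,0,0,0],[0.0025,0,0.006,0,0,0,0],[0.002,0,0.0061,0,0,0,0],[0,0,0,0,0,0,0]]'|sed -n '2p;4p'
python3 - <<'E'
from h import *
I,D=r.snapshot("top");S,D2=r.snapshot("scene")
A=cv2.resize(I[110:240,150:350],None,fx=2,fy=2);B=cv2.resize(S[190:320,180:330],None,fx=2,fy=2)
cv2.imwrite("pics/m6.png",np.hstack([A,B]))
E
```

```text
tool_pos: [568.1, 162.2, 91.6]
ft_force: [-2.1, 0.5, 7.4]
tool_pos: [567.2, 169.6, 72.2]
ft_force: [0.9, 0.6, 0.8]
```

View pics/m6.png

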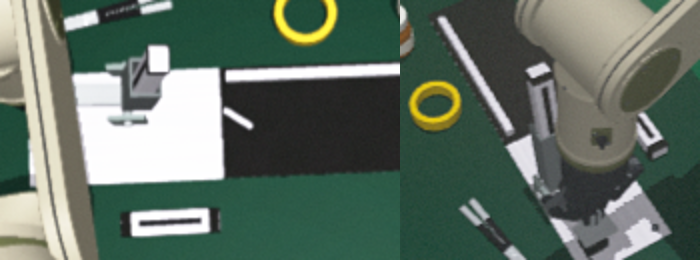

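Both crops show the cup nearly upright, with the magazine standing in it and its top at (158,58) in the left half. I'll press down gently to the stop.

```bash

python3 -m handwheel '[[0.0015,0,0.005,0,0,0,0],[0.001,0,0.004,0,0,0,0],[0,0,0,0,0,0,0]]'|sed -n '2p;4p'
python3 -m handwheel '[[0,0,0.0015,0,0,0,0],[0,0,0.0015,0,0,0,0],[0,0,0,0,0,0,0]]'|sed -n '2p;4p'
python3 -m handwheel '[[0,0,0.001,0,0,0,0],[0,0,0,0,0,0,0]]'|sed -n '2p;4p'
python3 -m handwheel '[[0,0,0.001,0,0,0,0],[0,0,0,0,0,0,0]]'|sed -n '2p;4p'
```

```text
tool_pos: [567.1, 171.2, 62.9]
ft_force: [0.5, -0.3, 0.8]
tool_pos: [567.1, 171.5, 60.3]
ft_force: [0.0, 1.6, 2.2]
tool_pos: [567.1, 171.6, 59.7]
ft_force: [-1.1, 1.1, 4.0]
tool_pos: [567.2, 171.6, 59.5]
ft_force: [-4.4, -0.0, 11.8]
```

```bash

python3 -m handwheel '[[0,0,0.001,0,0,0,0],[0,0,0,0,0,0,0]]'|sed -n '2p;4p'
python3 -m handwheel '[[0,0,0.001,0,0,0,0],[0,0,0,0,0,0,0],[0,0,0,0,0,0,0]]'|sed -n '2p;4p'
```

```text
tool_pos: [567.3, 171.6, 59.4]
ft_force: [-7.1, 0.8, 17.9]
tool_pos: [567.4, 171.7, 59.3]
ft_force: [-11.2, -1.1, 25.6]
```

Stiff, and at the expected height (tip at 40 mm), so it is at the stop. I'll retreat straight up and clear, then check.

```bash

python3 -m handwheel '[[0,0,-0.008,0,0,0,0],[0.004,0,-0.02,0,0,0,0],[0.02,0,-0.02,0,0,0,0],[0.03,0,-0.02,0,0,0,0],[0.03,0,-0.03,0,0,0,0],[0.03,0,-0.03,0,0,0,0],[0.03,0,-0.03,0,0,0,0],[0.03,0,-0.03,0,0,0,0]]'|sed -n '2p;4p'
python3 -m handwheel '[[0.03,-0.02,-0.03,0,0,0,0],[0.03,-0.02,-0.03,0,0,0,0],[0.03,-0.02,0,0,0,0,0],[0,0,0,0,0,0,0],[0,0,0,0,0,0,0]]'|sed -n '1,4p'
python3 - <<'E'
from h import *
I,D=r.snapshot("top");S,D2=r.snapshot("scene")
A=cv2.resize(I[90:240,150:350],None,fx=2,fy=2);B=cv2.resize(S[150:300,160:340],None,fx=2,fy=2)
cv2.imwrite("pics/m7.png",np.hstack([A,B]));P=cloud("top",D)
m=(P[...,2]>190)&(P[...,2]<240)&(D>0)&(abs(P[...,0]-570)<40)&(abs(P[...,1]-85)<60);print(m.sum(),P[m].mean(0).round(1),P[m].min(0).round(1),P[m].max(0).round(1))
E
```

```text
tool_pos: [561.9, 344.1, 243.0]
ft_force: [1.1, -0.1, -0.3]
time: 18.82
tool_pos: [503.6, 426.5, 295.2]
tcp_rot: [-180.0, 0.0, 91.6]
ft_force: [1.3, -0.6, -1.2]
188 [568.3  70.8 216.5] [557.2  60.8 190.6] [583.2  81.4 224.1]
```

View pics/m7.png

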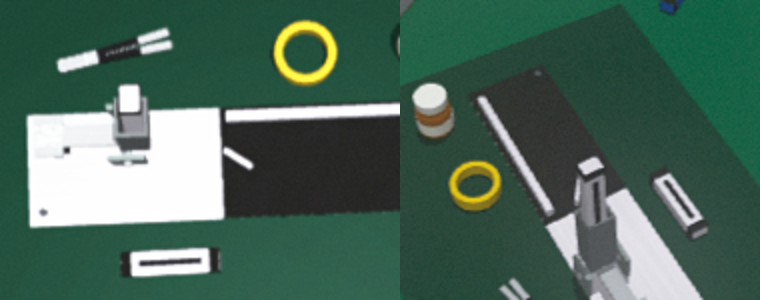

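Both crops show the magazine upright in the cup. Its top is at z≈220 mm and lies where a fully home magazine at the stop should be. The short magazine, tape roll, tweezers and jar look where they were.

```bash
python3 -c "from bench import r;print(r.hand_in())"
```

```text
the job is handed in; nothing more can be done
None
```

The long magazine is fully home in the cup and the cup is tipped up to its stop, so the magazine stands upright with the loose things left in place; the job is handed in at about 19 s of robot time, and no verdict was returned.

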